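Fit the guide pulley and hold the derailleur cage arm at its stop

ROBOT

A 6-joint arm with a two-finger parallel gripper is mounted at the origin on a cart in front of the work surface, level with it; the furniture and walls round the work are solid. World frame = base frame: x ahead of the robot, y to its left, z up, the work surface at z = 0. Lengths are in mm, angles in degrees, forces in N, time in s.
With the tool pointing down it reaches from about 275 to 750 mm from the base axis. Payload 10.2 kg.
Tool frame: the origin (TCP) lies at the very end of the fingers, on their centre line; the grasp point (between the pads) lies 19 mm behind it (manip.tcp_to_grasp is the distance from the TCP to the grasp point, in mm); z points along the fingers, y is the line along which they close (so a half turn about z gives the same grasp; the last joint's range is limited). The gripper opens to 85 mm and grips with 20 to 120 N. Pads are 22 mm wide; open, the fingers measure 114 mm over their backs; the gripper's body (76 mm by 85 mm) begins 54 mm behind the grasp point. The pads swing forward as they close: fully open they stand 13 mm farther back than shut.
Start: joints at [63.976, 17.928, 85.812, -0, 76.261, -12.8], TCP at [120.11, 511.082, 231.294] pointing down, gripper open.
Joint ranges: [-168.41, 168.41], [-55.51, 124.54], [10.69, 146.95], [-70.63, 250.63], [1, 178], [-165.06, 165.06]. Speed limits (degrees/s): [136.94, 136.94, 172.46, 180, 180, 180].

INTERFACE

Orientations are given as a 3x3 rotation matrix whose columns are the frame's x, y, z axes.
In Python, from rig import manip gives the robot as it stands.
- The arm moves only by the shell command python3 -m creep 'ROWS'. ROWS is a JSON list of rows, 1 to 8 of them, each of 5 numbers: the opening from 0.0 (shut) to 1.0 (fully open), then dx, dy, dz in mm, then a turn about the tool's z in degrees; each row shifts and turns the commanded pose from where the row before left it, along the tool's axes as they then stand; what a row does not reach is not made up. A row lasts 1/8 s, in which the tool goes at most 62.5 mm and 10.7 degrees, less where a joint would pass 70% of its speed; a pose out of reach is approached as far as the arm can. The fingers move at their own pace and stop on an object; the grip force is fixed at half the most. Time passes only in rows, so rows that do not move let the fingers close. It prints the time, the measured TCP pose, the force, the opening and the grip force at its end.
- manip.read_state(): the state, without advancing time (a new reading comes with each control period).
- manip.grab_frame(name): name is "side" or "top"; returns the picture (480x640x3 uint8, red, green, blue); there is no depth.
- manip.camera_params(name): a dict with "vfov" (degrees; the focal length in pixels is half the picture's height over the tangent of half this angle, whatever the lens; pixels are square), "cx", "cy" (the principal point, pixels), "R" (3x3) and "t" (3): a world point X has camera coordinates R X + t. Camera axes: x right, y down, z forward; pixel columns grow to the right and rows downward; lengths in mm; the calibration is good to about 2 mm. A picture is of the moment at which its call begins. camera_params takes no time and is no camera call.
- manip.close_job(): hands the job in; it is judged then, once.
The state is a dict: "t": time; "q": joint angles; "joint_vel": joint speeds; "joint_efforts": joint torques, N m; "position": TCP position; "tool_rot": TCP orientation; "contact_force": force on the tool from outside, world axes, zero at the start; "wrist_torque": the same for the moment, N m; "gripper_width": opening from 0.0 (shut) to 1.0 (fully open); "grip_force": force on a finger pad.
Only numpy, scipy, OpenCV 4.12 (cv2) and the standard library are available. Lean on these libraries where they do the work, as an engineer would, in place of code of your own. Each camera call takes 0.05 s, during which the arm holds its last target. There are 200 camera calls.

TASK

Lift the orange guide pulley off the freely spinning turntable and seat it flat, fully down, on the brass axle pin of the derailleur's cage arm. Then swing the cage arm forward against its spring until it rests against the yellow stop post, and finish while still holding it there, by the arm or by the pulley on it: the spring would throw it back if you let go. Leave the flux tin standing on the turntable and the other loose things where they are.

Things in the scene. Friction and masses are not known exactly. Their poses are not given: they have to be found in the camera images.
- pulley: Loose orange plastic guide pulley, a plain ring lying flat: outer diameter 44 mm, bore 14 mm, 16 mm thick, 45 g. Eight dark dots on each face. Origin: centre of its underside, z up along its bore. It starts on the turntable, 45 mm from the turntable's axis; grasp it across its outside.
- turntable: Black foot of the turntable, fixed to the bench; origin on the bench on the vertical spin axis. It carries a round platter with a dark rubber top, diameter 160 mm, top face 28 mm above the bench, which spins freely about the vertical axis with hardly any friction and has no motor; it is at rest at the start.
- flux_tin: Yellow round tin, diameter 48 mm, 21 mm high, loose, standing on the platter across from the pulley, its centre about 85 mm from the pulley's. Origin: centre of its underside. It must stay standing on the platter (it may turn with it).
- jig: Derailleur jig fixed to the bench: blue base 170 (x) x 150 (y) x 12 mm, origin at the centre of its underside, front (-x) towards the robot within 0.3 rad. It carries a steel hanger, the black pivot body (diameter 38 mm, top at 74 mm), the aluminium cage arm, a black rest post and a yellow stop post (diameter 11 mm, tops level with the arm's top at 53 mm).
- cage (a joint): Cage arm's angle about its vertical pivot, rad: 0 at the black rest post, where the spring holds it; grows counterclockwise seen from above, the free end swinging forward (jig's -x); 1.05 at the yellow stop post, a hard stop. At the pin it takes about 2.5 N to start and 5.5 N at the stop; let go, it springs back to 0.
- pin_seat (a point): On the cage arm's free end, moving with it: top centre of the steel boss (diameter 18, 4 mm high) where the pulley's underside sits, 57 mm above the bench. The brass axle pin, diameter 8 mm, stands up 28 mm from here, tip tapered. x points along the arm away from the pivot. The arm under the boss: 45 to 53 mm above the bench, 20 mm wide, 25 mm round end.
- cage_pivot (a point): Point on the arm's vertical pivot axis, level with pin_seat, 90 mm from it; fixed to the jig at its right rear: at (0, -45 mm) in the jig's axes.
- bench_supply: Fixed grey bench power supply standing at the back between turntable and jig, not part of the work: about 200 (x) x 130 (y) mm, 160 mm high with a carrying handle on top to about 200 mm; origin at the centre of its underside. Carry the pulley round its front or well over it.
- multimeter: Red multimeter lying loose on the bench, 152 x 77 x 46 mm, a bystander; origin at the centre of its underside.
- stepper_motor: Loose stepper motor, 42 x 42 x 59 mm, shaft up, a bystander; origin at the centre of its underside.
- block_battery: Loose black block battery standing on the bench, 18 x 27 x 48 mm, a bystander; origin at the centre of its underside.
Mind the look-alikes: they are no part of the job. Of the things shaped like the pulley, the orange one is meant.

How it is judged (in metres and radians):
On the way, in this order (a step that is already met when the one before it is completed fails the run):
1. the pulley is lifted clear of the turntable in the fingers (height (world z) of pulley above 0.07 m and contact force between the fingers and pulley above 0.5 N), for 0.2 s.
2. the pulley is seated on the axle pin, down on the boss (distance between pulley and pin_seat below 0.006 m and angle between pulley's own z axis and vertical below 0.15 rad), for 0.2 s.
At the end, for the whole second after the job is handed in: The fingers, touching arm or pulley with over 1 N, hold the cage arm still at the yellow stop (within 0.08 rad of 1.05), and the pulley sits on the axle pin: underside centre within 6 mm of the boss's top centre (the bore has 3 mm of play), tilted under 0.15 rad (all of step 2 and value of joint cage above 0.97 rad and velocity of joint cage between -0.1 and 0.1 rad/s and (contact force between the fingers and jig above 1 N or contact force between the fingers and pulley above 1 N)); the arm keeps its last pose, push and grip.
It fails at once if the flux tin is knocked over or off the turntable (horizontal distance between flux_tin and turntable above 0.075 m or angle between flux_tin's own z axis and vertical above 0.5 rad or height (world z) of flux_tin below 0.018 m or height (world z) of flux_tin above 0.05 m).
It fails at once if a bystander (multimeter, stepper motor, block battery) is moved more than 30 mm or tipped over (distance of any of multimeter, stepper_motor, block_battery from where it was at the start of the episode above 0.03 m or angle between any of multimeter, stepper_motor, block_battery's own z axis and vertical above 0.6 rad).
It also fails if it takes over 48 s, if anything falls off the work surface, if the arm or the gripper's body presses on something with over 40 N, if the wrist force passes 120 N, or if a joint passes its speed limit or range.

## Working session

There is one attempt and no reset: what is moved stays moved. The work goes in short steps, Python scripts to look and compute and a shell command to move; the robot and the scene stay as the last step left them, time stands still between calls to the robot, and variables do not carry over. Pictures are saved under pics/ and viewed, at most 10 in all, crops included, and the job is handed in when it is done.

```bash
mkdir -p pics; ls; python3 - <<'E'
from rig import manip
import cv2,numpy as np
np.set_printoptions(precision=4,suppress=True)
for n in("side","top"):
    f=manip.grab_frame(n); cv2.imwrite(f"pics/{n}0.png",f[:,:,::-1]); p=manip.camera_params(n); print(n,p, -np.array(p["R"]).T@np.array(p["t"]))
s=manip.read_state(); print(s["t"],s["position"],s["tool_rot"])
E
```

```text
pics
side {'vfov': 44.63583490642857, 'cx': 319.2390602777897, 'cy': 226.1516238074187, 'R': array([[ 0.8205, -0.5715, -0.0113],
       [-0.3172, -0.4388, -0.8407],
       [ 0.4755,  0.6934, -0.5413]]), 't': array([-536.5739,  109.7553, 1461.6562])} [ -219.9727 -1272.0672   877.4131]
top {'vfov': 44.674298521464124, 'cx': 325.37500147370537, 'cy': 248.950296725544, 'R': array([[ 0.0185, -0.9998, -0.0073],
       [-0.9981, -0.018 , -0.059 ],
       [ 0.0589,  0.0084, -0.9982]]), 't': array([-240.79  ,  468.7786, 1236.9847])} [ 399.5385 -242.6664 1260.6928]
0.1 [120.0199 510.8781 230.8039] [[-0.9735  0.2287 -0.0005]
 [ 0.2287  0.9735 -0.001 ]
 [ 0.0002 -0.0011 -1.    ]]
```

View pics/side0.png

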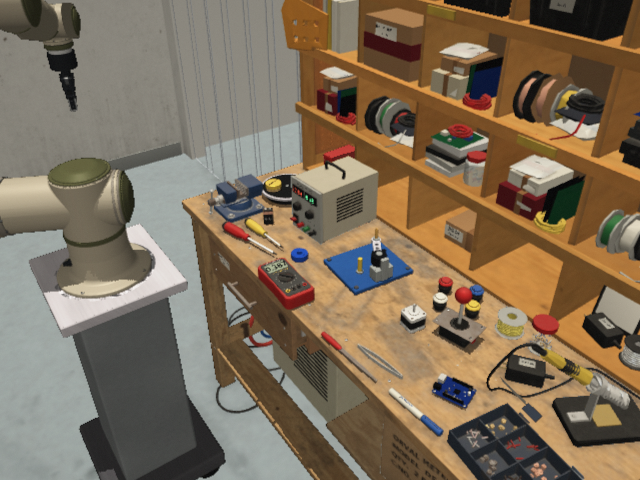

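View pics/top0.png

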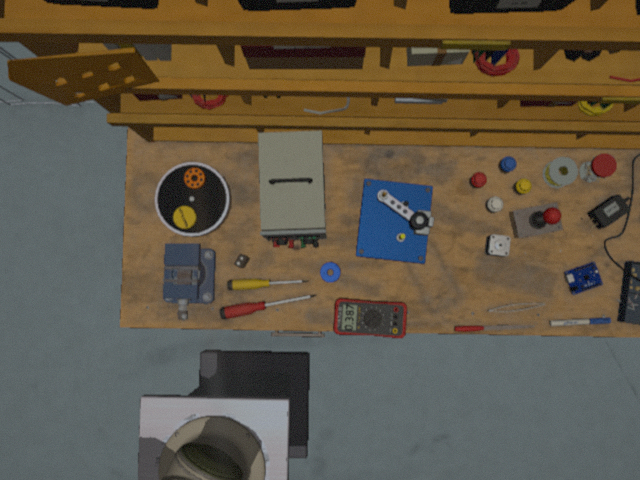

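The side view shows the blue jig with its brass pin at (377,233). The turntable at (278,188) is mostly hidden behind the supply. In the top view the turntable is at (193,198), the yellow tin at (184,217), the arm's pin end at (384,195), the pivot at (420,222) and the yellow stop at (401,237).

Look-alikes for the pulley (top view): blue ring (330,272), pale spool (562,171), red disc (603,165), yellow tin (184,217). By the description I choose the orange ring with dark dots on the platter at (194,178), and I'll check it in a close crop.

```bash
cat > h.py <<'E'
from rig import manip
import cv2,numpy as np
np.set_printoptions(precision=2,suppress=True)
P={n:manip.camera_params(n) for n in("side","top")}
def cam(n):
    p=P[n];R=np.array(p["R"]);t=np.array(p["t"]);f=240/np.tan(np.radians(p["vfov"]/2));return R,t,f,p["cx"],p["cy"]
def ray(n,uv):
    R,t,f,cx,cy=cam(n);return -R.T@t,R.T@np.array([(uv[0]-cx)/f,(uv[1]-cy)/f,1])
def onz(n,uv,z):
    o,d=ray(n,uv);return o+d*(z-o[2])/d[2]
def tri(a,b):
    (o,d),(q,e)=ray("top",a),ray("side",b);s=np.linalg.lstsq(np.c_[d,-e],q-o,rcond=None)[0];x=o+s[0]*d;y=q+s[1]*e;return (x+y)/2,np.linalg.norm(x-y)
def proj(n,X):
    R,t,f,cx,cy=cam(n);c=R@X+t;return f*c[:2]/c[2]+[cx,cy]
def grab(n,name=None):
    f=manip.grab_frame(n)
    if name: cv2.imwrite(f"pics/{name}.png",f[:,:,::-1])
    return f
def mask(f,lo,hi,box):
    x0,y0,x1,y1=box;m=np.zeros(f.shape[:2],np.uint8);m[y0:y1,x0:x1]=cv2.inRange(cv2.cvtColor(f,cv2.COLOR_RGB2HSV),lo,hi)[y0:y1,x0:x1];return m
def blob(m):
    c=max(cv2.findContours(m,cv2.RETR_EXTERNAL,cv2.CHAIN_APPROX_NONE)[0],key=cv2.contourArea);return c,cv2.minEnclosingCircle(cv2.convexHull(c)),cv2.contourArea(c)
E
python3 - <<'E'
from h import *
t=cv2.imread("pics/top0.png");s=cv2.imread("pics/side0.png")
Z=lambda i,x,y,w,h,k:cv2.resize(i[y:y+h,x:x+w],None,fx=k,fy=k,interpolation=cv2.INTER_CUBIC)
o=np.zeros((600,800,3),np.uint8)
o[:300,:400]=Z(t,145,160,100,75,4); o[:300,400:]=Z(t,350,175,100,75,4); o[300:,:400]=Z(s,320,225,100,75,4);o[300:,400:]=Z(s,235,165,100,75,4)
cv2.imwrite("pics/crop1.png",o)
T=t[:,:,::-1]
m=mask(T,(3,150,100),(16,255,255),(150,160,235,240));c,e,a=blob(m);print("pulley",e,a,onz("top",e[0],44))
m=mask(T,(20,120,100),(35,255,255),(150,160,235,240));c,e,a=blob(m);print("tin",e,a,onz("top",e[0],49))
m=mask(T,(20,90,100),(35,255,255),(390,228,410,245));c,e,a=blob(m);print("stop",e,a,onz("top",e[0],53))
m=mask(T,(100,150,60),(125,255,255),(350,170,440,270));c,e,a=blob(m);r=cv2.minAreaRect(c);print("base",r);b=np.array([onz("top",q,12) for q in cv2.boxPoints(r)]);print(b,b.mean(0))
E
```

```text
pulley ((194.0, 177.59375), 10.327977180480957) 303.0 [616.74  46.89  44.  ]
tin ((184.06666564941406, 216.88333129882812), 11.307236671447754) 372.0 [532.73  63.85  49.  ]
stop ((402.0, 236.0), 2.2361679077148438) 13.0 [ 500.48 -390.77   53.  ]
base ((394.0365905761719, 220.67071533203125), (68.2466812133789, 76.63948059082031), 6.340191841125488)
[[ 461.4  -297.69   12.  ]
 [ 626.11 -313.4    12.  ]
 [ 612.25 -459.54   12.  ]
 [ 447.91 -442.75   12.  ]] [ 536.92 -378.34   12.  ]
```

View pics/crop1.png

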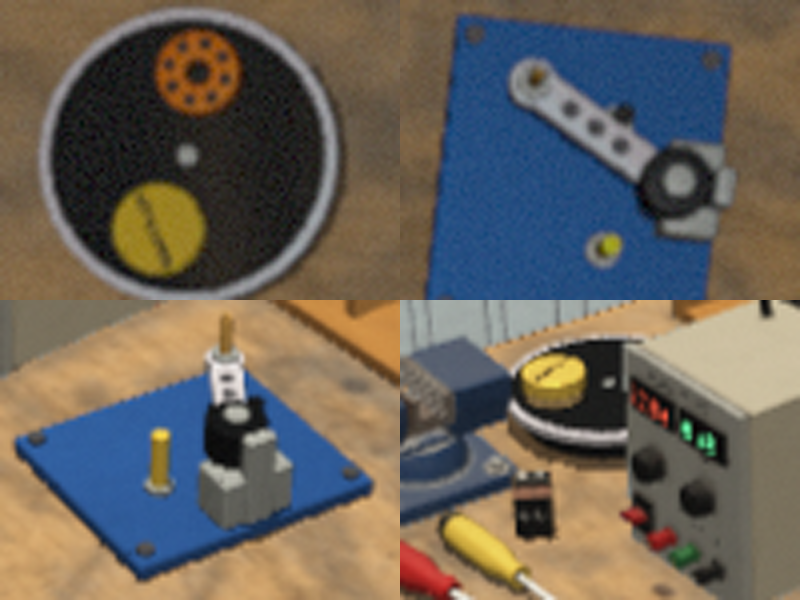

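The crop confirms the choice: an orange ring with eight dark dots on the platter at about (194.5,178), with the tin across from it. The pin tip is at about (384.3,193.8) in the top view and (376.7,229.2) in the side view. The pin base is at about (376.2,238) in the side view.

```bash
python3 - <<'E'
from h import *
print("pin tip",tri((384.3,193.8),(376.7,229.0)))
print("boss",tri((383.2,195.5),(376.2,238)), onz("top",(383.2,195.5),57))
print("pivot top",tri((420.2,220.5),(379,253+0.5)),onz("top",(420.2,220.5),74))
print("stop",tri((402.3,236),(360,258)))
print("tin top",tri((184.06,216.9),(235+154/4,165+(375-300)/4)))
print("hub",tri((191.75,198.75),(235+209/4,165+83/4)),onz("top",(191.75,198.75),28))
T=cv2.imread("pics/top0.png")[:,:,::-1]
print("supply top corners",[onz("top",q,160) for q in((259,133),(323,130),(326,236),(263,237))])
print("vice",[onz("top",q,60) for q in((164,244),(215,250),(215,302))], "handle",[onz("top",q,200) for q in((270,181),(312,181))])
o=np.array([536.92,-378.34]);ang=np.arctan2(-15.7,164.7);c,s=np.cos(ang),np.sin(ang);print("yaw",ang,"pivot pred",o+np.array([[c,-s],[s,c]])@[0,-45])
E
```

```text
pin tip (array([ 583.65, -350.59,   84.73]), np.float64(1.6206361717981563))
boss (array([ 583.95, -350.6 ,   57.79]), np.float64(0.8783465106087504)) [ 583.71 -350.42   57.  ]
pivot top (array([ 530.94, -424.73,   75.16]), np.float64(0.029109686327610386)) [ 531.08 -424.92   74.  ]
stop (array([ 500.58, -391.3 ,   55.22]), np.float64(0.6588196039181148))
tin top (array([533.5 ,  64.57,  45.26]), np.float64(0.9249717027746827))
hub (array([574.05,  53.31,  30.38]), np.float64(0.67158476736459)) [574.1   54.05  28.  ]
supply top corners [array([ 684.16, -102.44,  160.  ]), array([ 692.  , -224.67,  160.  ]), array([ 488.97, -234.15,  160.  ]), array([ 484.94, -115.03,  160.  ])]
vice [array([474.55, 100.72,  60.  ]), array([464.05,  -5.07,  60.  ]), array([357.26,  -8.24,  60.  ])] handle [array([ 584.99, -129.96,  200.  ]), array([ 586.32, -206.95,  200.  ])]
yaw -0.09503766376496804 pivot pred [ 532.65 -423.14]
```

```bash
python3 -m creep '[[1,-20,-12,0,0],[1,-42,-24,0,0],[1,-42,-24,0,0],[1,-42,-24,0,0],[1,-42,-24,0,0],[1,-42,-24,0,0],[1,-42,-24,0,0],[1,-42,-24,0,0]]'; python3 -m creep '[[1,-42,-24,0,0],[1,-42,-24,0,0],[1,-42,-24,0,0],[1,-42,-24,0,0],[1,-42,-24,0,0],[1,-42,-24,0,0],[1,-24,-14,0,0],[1,0,0,0,0]]'
```

```text
t: 1.1
position: [385.5, 262.8, 231.1]
tool_rot: [[-0.973, 0.229, -0.0], [0.229, 0.973, -0.0], [0.0, -0.0, -1.0]]
contact_force: [-0.1, 0.9, -0.8]
gripper_width: 0.997
grip_force: 0.0
t: 2.1
position: [617.6, 45.8, 230.2]
tool_rot: [[-0.973, 0.231, -0.002], [0.231, 0.973, 0.0], [0.001, -0.0, -1.0]]
contact_force: [-0.6, 0.3, -0.0]
gripper_width: 1.001
grip_force: 0.0
```

```bash
python3 -m creep '[[1,0,0,30,0],[1,0,0,40,0],[1,0,0,40,0],[1,0,0,40,0],[1,0,0,25,0],[1,0,0,15,0],[1,0,0,11,0],[1,0,0,0,0]]'; python3 - <<'E'
from h import *
t=grab("top","top1");s=grab("side","side1")
Z=lambda i,x,y,w,h,k:cv2.resize(i[y:y+h,x:x+w,::-1],None,fx=k,fy=k,interpolation=cv2.INTER_CUBIC)
cv2.imwrite("pics/crop2.png",np.hstack([Z(t,145,150,100,100,4),Z(s,235,125,100,100,4)]))
E
```

```text
t: 3.1
position: [617.0, 47.3, 30.2]
tool_rot: [[-0.974, 0.229, -0.0], [0.229, 0.974, 0.0], [0.0, -0.0, -1.0]]
contact_force: [0.2, -0.8, 0.8]
gripper_width: 0.998
grip_force: 0.0
```

View pics/crop2.png

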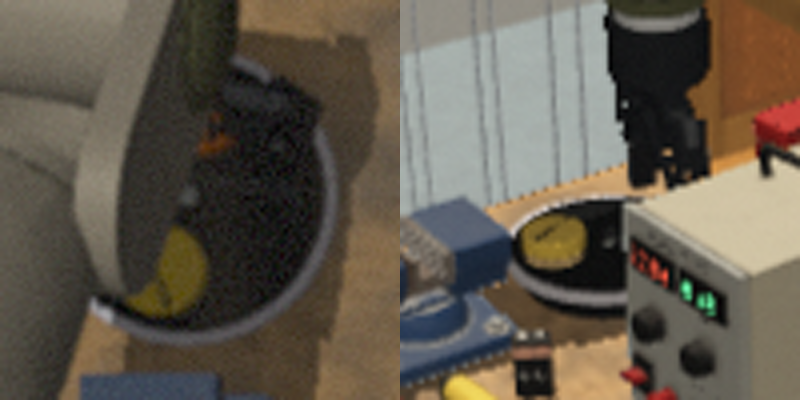

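The top crop shows the orange pulley at about (199,185), between the fingers under the gripper. The tin at about (188,219) is undisturbed. I'll close the gripper.

```bash
python3 -m creep '[[0.75,0,0,0,0],[0.65,0,0,0,0],[0.58,0,0,0,0],[0.5,0,0,0,0],[0.4,0,0,0,0],[0.3,0,0,0,0],[0.2,0,0,0,0],[0.2,0,0,0,0]]'
```

```text
t: 4.2
position: [617.3, 47.1, 30.8]
tool_rot: [[-0.973, 0.229, 0.001], [0.229, 0.973, -0.0], [-0.001, 0.0, -1.0]]
contact_force: [-2.4, 0.4, 5.7]
gripper_width: 0.48
grip_force: 61.0
```

```bash
python3 -m creep '[[0.2,0,0,-5,0],[0.2,0,0,-10,0],[0.2,0,0,-20,0],[0.2,0,0,-30,0],[0.2,0,0,-30,0],[0.2,0,0,-20,0],[0.2,0,0,-5,0],[0.2,0,0,0,0]]';  python3 - <<'E'
from h import *
t=grab("top","top2");s=grab("side","side2")
Z=lambda i,x,y,w,h,k:cv2.resize(i[y:y+h,x:x+w,::-1],None,fx=k,fy=k,interpolation=cv2.INTER_CUBIC)
cv2.imwrite("pics/crop3.png",np.hstack([Z(t,145,150,100,100,4),Z(s,235,125,100,100,4)]))
E
```

```text
t: 5.2
position: [617.0, 47.1, 150.0]
tool_rot: [[-0.973, 0.229, -0.0], [0.229, 0.973, 0.0], [0.0, -0.0, -1.0]]
contact_force: [-0.3, 0.1, -1.2]
gripper_width: 0.478
grip_force: 60.6
```

View pics/crop3.png

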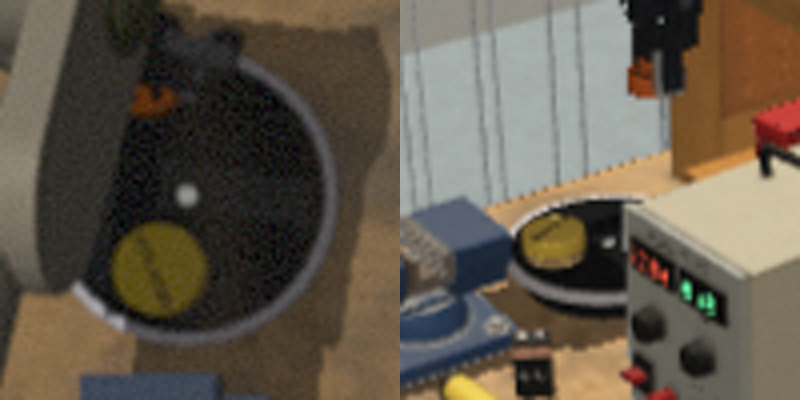

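The pulley hangs level in the fingers at about (298,143) in the side view, and the tin still stands at (185,217) in the top view. I'll carry it well over the supply.

```bash
python3 -m creep '[[0.2,0,0,-20,0],[0.2,0,0,-35,0],[0.2,0,0,-35,0],[0.2,0,0,-25,0],[0.2,-2,-15,0,0],[0.2,-5,-32,0,0],[0.2,-7,-42,0,0],[0.2,-7,-42,0,0]]';  python3 -m creep '[[0.2,-7,-42,0,0],[0.2,-7,-42,0,0],[0.2,-7,-42,0,0],[0.2,-7,-42,0,0],[0.2,-7,-42,0,0],[0.2,-6,-35,0,0],[0.2,-3,-18,0,0],[0.2,0,0,0,0]]'
```

```text
t: 6.3
position: [606.7, -87.3, 263.0]
tool_rot: [[-0.973, 0.229, -0.003], [0.229, 0.973, 0.001], [0.003, 0.0, -1.0]]
contact_force: [0.8, 0.4, 0.3]
gripper_width: 0.48
grip_force: 60.6
t: 7.3
position: [589.2, -353.0, 262.6]
tool_rot: [[-0.973, 0.231, -0.003], [0.231, 0.973, 0.002], [0.003, 0.001, -1.0]]
contact_force: [0.4, 0.3, -0.2]
gripper_width: 0.482
grip_force: 60.6
```

```bash
python3 -m creep '[[0.2,3,1,25,0],[0.2,2,0,40,0],[0.2,0,0,35,0],[0.2,0,0,25,0],[0.2,0,0,15,0],[0.2,0,0,5,0],[0.2,0,0,0,0],[0.2,0,0,0,0]]'; python3 - <<'E'
from h import *
t=grab("top","top3");s=grab("side","side3")
Z=lambda i,x,y,w,h,k:cv2.resize(i[y:y+h,x:x+w,::-1],None,fx=k,fy=k,interpolation=cv2.INTER_CUBIC)
cv2.imwrite("pics/crop4.png",np.hstack([Z(t,350,155,80,80,5),Z(s,340,190,80,80,5)]))
X=np.array(manip.read_state()["position"]);print(X,proj("top",X),proj("side",X))
for n,f in(("top",t),("side",s)):
    m=mask(f,(3,150,60),(16,255,255),(340,160,430,260));c,e,a=blob(m);print(n,cv2.boundingRect(c),a)
E
```

```text
t: 8.3
position: [586.0, -349.5, 121.3]
tool_rot: [[-0.973, 0.229, 0.001], [0.229, 0.973, -0.001], [-0.002, -0.001, -1.0]]
contact_force: [-0.7, 0.5, -1.1]
gripper_width: 0.48
grip_force: 60.6
[ 585.87 -349.39  121.08] [385.67 189.5 ] [377.38 216.12]
top (376, 191, 14, 9) 19.0
side (383, 160, 47, 93) 2864.5
```

View pics/crop4.png

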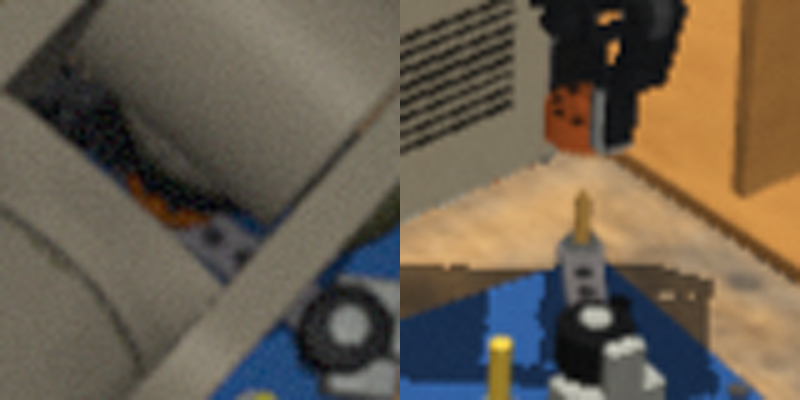

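The side crop shows the pulley's left edge at about column 369 and its bottom at about row 220.6, with the pin tip at (376.7,228.5) below it. The top view shows only the pulley's front rim, between (376,191) and (390,200). I'll compare these edges with where the rim should project if the pulley is centred on the tool.

```bash
python3 - <<'E'
from h import *
from scipy.optimize import least_squares
t=cv2.imread("pics/top3.png")[:,:,::-1];s=cv2.imread("pics/side3.png")[:,:,::-1]
X=np.array([585.87,-349.39,121.08])
ms=mask(s,(1,140,60),(14,255,255),(360,198,382,224));c=blob(ms)[0][:,0];print("side orange bbox",cv2.boundingRect(c));rows={r:(c[c[:,1]==r][:,0].min(),c[c[:,1]==r][:,0].max()) for r in sorted(set(c[:,1]))};print(rows)
th=np.linspace(0,2*np.pi,360)
ring=lambda C,z:np.array([proj("side",np.array([C[0]+22*np.cos(a),C[1]+22*np.sin(a),z])) for a in th])
for z in(118.5,134.5):
    q=ring(X,z);print(z,"side pred L/R cols",q[:,0].min(),q[:,0].max(),"rows",q[:,1].min(),q[:,1].max())
mt=mask(t,(3,130,40),(16,255,255),(372,186,394,203));ys,xs=np.nonzero(mt);print("top orange",len(xs));
low={x:ys[xs==x].max() for x in sorted(set(xs))};print(low)
q=np.array([proj("top",np.array([X[0]+22*np.cos(a),X[1]+22*np.sin(a),134.5])) for a in th]);q2=np.array([proj("top",np.array([X[0]+22*np.cos(a),X[1]+22*np.sin(a),118.5])) for a in th])
for x in low:
    print(x,low[x],[round(float(p[np.abs(p[:,0]-x-0.0)<.4][:,1].max()),1) if (np.abs(p[:,0]-x)<.4).any() else None for p in(q,q2)])
print("pin tip in side",s[225:240,372:382,0].tolist()[0])
mp=mask(s,(12,90,60),(30,255,255),(370,226,384,246));
for r in range(226,242):
    print(r,np.nonzero((s[r,368:388,2]<70)&(s[r,368:388,0]>100))[0]+368)
E
```

```text
side orange bbox (369, 207, 10, 14)
{np.int32(207): (np.int32(372), np.int32(377)), np.int32(208): (np.int32(370), np.int32(377)), np.int32(209): (np.int32(369), np.int32(377)), np.int32(210): (np.int32(369), np.int32(377)), np.int32(211): (np.int32(369), np.int32(377)), np.int32(212): (np.int32(369), np.int32(377)), np.int32(213): (np.int32(369), np.int32(377)), np.int32(214): (np.int32(369), np.int32(377)), np.int32(215): (np.int32(369), np.int32(377)), np.int32(216): (np.int32(369), np.int32(377)), np.int32(217): (np.int32(369), np.int32(377)), np.int32(218): (np.int32(370), np.int32(377)), np.int32(219): (np.int32(371), np.int32(377)), np.int32(220): (np.int32(373), np.int32(378))}
118.5 side pred L/R cols 368.33998749166716 386.3550583999301 rows 212.330614346592 221.81030424908104
134.5 side pred L/R cols 368.563838258669 386.6890296275751 rows 206.7998778355452 216.1925369308969
top orange 54
{np.int64(375): np.int64(190), np.int64(376): np.int64(193), np.int64(377): np.int64(194), np.int64(378): np.int64(195), np.int64(379): np.int64(196), np.int64(380): np.int64(197), np.int
[... 295 characters left out ...]
p.int64(391): np.int64(198)}
375 190 [191.2, 194.3]
376 193 [193.7, 196.0]
377 194 [195.2, 197.2]
378 195 [196.3, 198.1]
379 196 [197.2, 198.8]
380 197 [197.9, 199.4]
381 198 [198.4, 200.0]
382 198 [198.8, 200.3]
383 199 [199.2, 200.6]
384 199 [199.4, 200.7]
385 199 [199.6, 200.8]
386 199 [199.6, 200.8]
387 199 [199.6, 200.8]
388 199 [199.6, 200.6]
389 199 [199.4, 200.4]
390 199 [199.2, 200.0]
391 198 [198.8, 199.6]
pin tip in side [196, 194, 196, 196, 200, 202, 200, 198, 192, 186]
226 []
227 []
228 []
229 [376]
230 [375 376 377]
231 [375 376 377]
232 [375 376 377]
233 [375 376 377]
234 [375 376 377]
235 [375 376 377]
236 [375 376 377]
237 [375 376 377]
238 [375 376 377]
239 []
240 []
241 []
```

```bash
python3 - <<'E'
from h import *
t=cv2.imread("pics/top0.png")[:,:,::-1].astype(int);s=cv2.imread("pics/side0.png")[:,:,::-1].astype(int)
sat=lambda f:f.max(2)-f.min(2)
w=t[188:201,377:392]; print((w[:,:,0]-w[:,:,2]))
for r in range(228,240): print(r,(s[r,370:384,0]-s[r,370:384,2]))
E
```

```text
[[-87 -92 -80 -87 -82 -79 -77 -84 -88 -88 -87 -86 -85 -89 -85]
 [-83 -91 -82 -68 -52 -44 -46 -54 -53 -66 -90 -90 -90 -87 -89]
 [-86 -73 -54 -30 -18 -12 -12 -17 -21 -37 -59 -82 -87 -85 -83]
 [-77 -44 -17  -7  -2   1   4  11   2 -12 -33 -61 -86 -89 -86]
 [-55 -22  -2  -2   0   9  26  40  28   4 -16 -41 -72 -91 -89]
 [-38  -8  -1   1   1  12  44  66  56  15  -5 -19 -45 -79 -91]
 [-24  -5  -4   5   4  15  49  63  36  10  -2  -9 -13 -46 -70]
 [-17  -3  -1   2   4  16  39  33   9   3  -2  -5  -7 -11 -37]
 [-11  -4  -2   4   6   8  18  14   5  -2  -1  -5  -1  -1  -8]
 [-15  -3  -6   2  -2   4   7   1   3   0  -2  -3  -2   1  -1]
 [-20  -2  -5  -5   1   0   1  -1  -1  -3  -7  -8  -5  -1  -4]
 [-46  -6  -5 -11  -8  -3  -3  -7  -7 -12 -11  -9  -3  -6  -4]
 [-65 -24  -6  -9  -6  -7 -10 -11 -14 -11  -9  -8  -4  -2  -2]]
228 [ 93  93  95  98  99  97 107 107  91  85  82  77  74  70]
229 [ 97  97 100  99  99  90 101 107  90  87  83  81  80  81]
230 [100  99 101 102  98  90 102  95  83  91  87  84  85  85]
231 [100 101 101 102  98  89  94  91  85  92  90  87  87  87]
232 [101 101 101 100  98  88  93  90  83  89  87  85  85  86]
233 [ 99 100  98  97  96  87  92  90  89  91  86  84  83  83]
234 [96 98 95 94 91 84 91 88 93 95 91 85 83 81]
235 [96 93 91 88 77 83 89 85 86 97 97 92 87 83]
236 [93 91 84 60 43 84 88 71 54 85 97 96 96 89]
237 [87 75 46 20 21 81 87 57 18 49 82 95 95 93]
238 [79 46 11 10 15 41 47 33 12 17 41 82 89 88]
239 [74 34 12 10  9  9  9  9  8 10 20 68 81 79]
```

```bash
python3 - <<'E'
from h import *
print(onz("top",(383.8,193.6),71),tri((383.8,193.6),(376.1,233.5)))
p=np.array([584.2,-349.8,57]);print(proj("top",p),proj("top",p+[0,0,28]),proj("side",p),proj("side",p+[0,0,28]))
R=np.array(manip.read_state()["tool_rot"]);X=np.array(manip.read_state()["position"]);print(X,manip.read_state()["t"])
E
```

```text
[ 585.51 -350.35   71.  ] (array([ 584.94, -349.96,   70.81]), np.float64(1.4245204159142928))
[382.9  195.26] [384.16 193.18] [375.89 238.11] [376.35 228.75]
[ 585.87 -349.39  121.08] 8.4
```

```bash
python3 -m creep '[[0.2,0.8,-0.8,10,0],[0.2,0,0,14,0],[0.2,0,0,6,0],[0.2,0,0,4,0],[0.2,0,0,4,0],[0.2,0,0,0,0]]'
```

```text
t: 9.15
position: [584.6, -349.8, 82.1]
tool_rot: [[-0.973, 0.229, -0.0], [0.229, 0.973, 0.0], [0.0, 0.0, -1.0]]
contact_force: [0.4, 0.0, -0.1]
gripper_width: 0.481
grip_force: 60.6
```

No contact at z = 82, where the underside (about 79.5) is already below the pin tip (85), so the pin is in the bore. Continuing down.

```bash
python3 -m creep '[[0.2,0,0,6,0],[0.2,0,0,6,0],[0.2,0,0,4,0],[0.2,0,0,2,0],[0.2,0,0,0,0]]'
```

```text
t: 9.78
position: [584.7, -349.8, 64.2]
tool_rot: [[-0.973, 0.229, -0.0], [0.229, 0.973, 0.0], [0.0, 0.0, -1.0]]
contact_force: [0.0, -0.4, 0.2]
gripper_width: 0.478
grip_force: 60.6
```

```bash
python3 -m creep '[[0.2,0,0,1.5,0],[0.2,0,0,1.5,0],[0.2,0,0,1,0],[0.2,0,0,0,0]]'
```

```text
t: 10.28
position: [584.7, -349.8, 60.2]
tool_rot: [[-0.973, 0.229, -0.0], [0.229, 0.973, 0.0], [0.0, 0.0, -1.0]]
contact_force: [-1.0, -0.3, -0.8]
gripper_width: 0.48
grip_force: 60.6
```

```bash
python3 -m creep '[[0.2,0,0,0.8,0],[0.2,0,0,0,0]]'; python3 -m creep '[[0.2,0,0,0.8,0],[0.2,0,0,0,0]]'; python3 -m creep '[[0.2,0,0,0.8,0],[0.2,0,0,0,0]]'
```

```text
t: 10.52
position: [584.8, -349.9, 59.8]
tool_rot: [[-0.973, 0.229, 0.0], [0.229, 0.973, -0.0], [-0.0, -0.0, -1.0]]
contact_force: [-0.9, -0.1, 0.8]
gripper_width: 0.481
grip_force: 60.9
t: 10.78
position: [584.9, -349.9, 59.6]
tool_rot: [[-0.973, 0.229, 0.001], [0.229, 0.973, -0.001], [-0.001, -0.0, -1.0]]
contact_force: [-2.3, 0.9, 6.5]
gripper_width: 0.483
grip_force: 61.4
t: 11.02
position: [585.0, -350.0, 59.5]
tool_rot: [[-0.974, 0.229, 0.001], [0.229, 0.974, -0.001], [-0.001, -0.001, -1.0]]
contact_force: [-3.9, 3.3, 9.5]
gripper_width: 0.48
grip_force: 61.8
```

```bash
python3 - <<'E'
from h import *
t=grab("top","top4");s=grab("side","side4")
Z=lambda i,x,y,w,h,k:cv2.resize(i[y:y+h,x:x+w,::-1],None,fx=k,fy=k,interpolation=cv2.INTER_CUBIC)
cv2.imwrite("pics/crop5.png",np.hstack([Z(t,350,155,80,80,5),Z(s,340,190,80,80,5)]))
E
```

```text
(no output)
```

View pics/crop5.png

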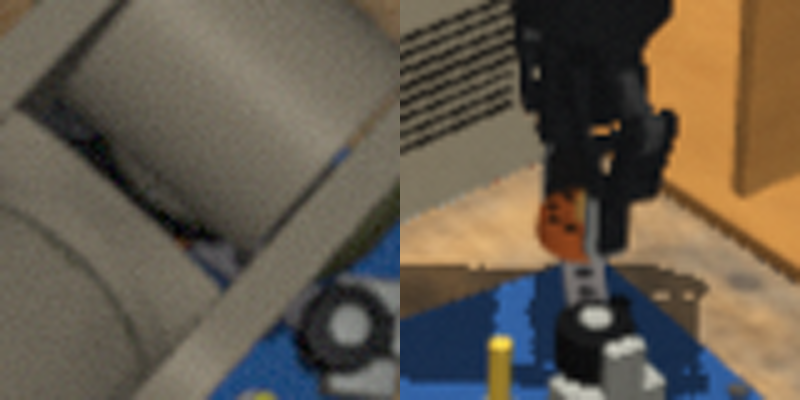

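The pulley is seated: the force rose at z = 59.5, where the underside is at about 57, and the side view shows it down on the boss at about (371–378, 228–242). Next I'll work out the arc.

```bash
python3 - <<'E'
from h import *
s=manip.read_state();R=np.array(s["tool_rot"]);c=np.array([531.0,-424.7]);p=np.array([584.8,-350.]);d=p-c;print(np.hypot(*d),np.degrees(np.arctan2(d[1],d[0])))
a0=np.arctan2(d[1],d[0]);a=a0+np.linspace(0,1.05,17);w=c+90*np.c_[np.cos(a),np.sin(a)];dw=np.diff(w,axis=0)
print((np.c_[dw,np.zeros(16)]@R)[:,:2].round(1).tolist(),w[8],w[-1])
E
```

```text
92.05721047261856 54.23803125056936
[[5.5, 2.1], [5.7, 1.7], [5.8, 1.3], [5.8, 1.0], [5.9, 0.6], [5.9, 0.2], [5.9, -0.2], [5.9, -0.6], [5.8, -1.0], [5.7, -1.3], [5.6, -1.7], [5.5, -2.1], [5.4, -2.4], [5.2, -2.8], [5.0, -3.1], [4.8, -3.4]] [ 539.91 -335.14] [ 493.82 -342.74]
```

```bash
python3 -m creep '[[0.2,0,0,-0.8,0],[0.2,5.5,2,0,0],[0.2,5.7,1.7,0,0],[0.2,5.8,1.3,0,0],[0.2,5.8,1,0,0],[0.2,0,0,0,0]]'
```

```text
t: 11.88
position: [564.4, -338.7, 59.6]
tool_rot: [[-0.973, 0.229, 0.003], [0.229, 0.973, -0.001], [-0.003, -0.0, -1.0]]
contact_force: [3.8, 1.2, 5.1]
gripper_width: 0.48
grip_force: 61.2
```

```bash
python3 -m creep '[[0.2,5.9,0.6,0,0],[0.2,5.9,0.2,0,0],[0.2,5.9,-0.2,0,0],[0.2,5.9,-0.6,0,0],[0.2,5.8,-1,0,0],[0.2,5.7,-1.3,0,0],[0.2,5.6,-1.7,0,0],[0.2,0,0,0,0]]'
```

```text
t: 12.88
position: [524.0, -333.2, 59.6]
tool_rot: [[-0.973, 0.229, 0.003], [0.229, 0.973, -0.001], [-0.003, -0.0, -1.0]]
contact_force: [4.7, 0.8, 5.0]
gripper_width: 0.486
grip_force: 61.3
```

```bash
python3 -m creep '[[0.2,5.5,-2.1,0,0],[0.2,5.4,-2.4,0,0],[0.2,5.2,-2.8,0,0],[0.2,5,-3,0,0],[0.2,0,0,0,0]]'; python3 -m creep '[[0.2,2.4,-1.7,0,0],[0.2,0,0,0,0]]';python3 -m creep '[[0.2,2.4,-1.7,0,0],[0.2,0,0,0,0]]'
```

```text
t: 13.5
position: [501.1, -338.1, 59.6]
tool_rot: [[-0.973, 0.229, 0.003], [0.229, 0.973, -0.0], [-0.003, 0.0, -1.0]]
contact_force: [4.8, 3.4, 6.3]
gripper_width: 0.486
grip_force: 61.4
t: 13.75
position: [498.5, -339.1, 59.5]
tool_rot: [[-0.973, 0.229, 0.003], [0.229, 0.973, -0.0], [-0.002, 0.001, -1.0]]
contact_force: [4.1, 3.5, 6.7]
gripper_width: 0.481
grip_force: 61.5
t: 14.0
position: [495.8, -340.1, 59.6]
tool_rot: [[-0.973, 0.229, 0.003], [0.229, 0.973, -0.0], [-0.003, 0.001, -1.0]]
contact_force: [4.2, 3.9, 7.6]
gripper_width: 0.483
grip_force: 61.5
```

```bash
python3 -m creep '[[0.2,1.7,-1.2,0,0],[0.2,0,0,0,0]]'; python3 -m creep '[[0.2,1.2,-0.9,0,0],[0.2,0,0,0,0]]';python3 -m creep '[[0.2,1,-0.7,0,0],[0.2,0,0,0,0]]'
```

```text
t: 14.25
position: [493.9, -340.9, 59.5]
tool_rot: [[-0.974, 0.229, 0.003], [0.229, 0.974, -0.0], [-0.002, 0.001, -1.0]]
contact_force: [5.4, 3.9, 6.3]
gripper_width: 0.479
grip_force: 61.5
t: 14.5
position: [492.5, -341.5, 59.5]
tool_rot: [[-0.974, 0.229, 0.003], [0.229, 0.974, -0.0], [-0.003, 0.001, -1.0]]
contact_force: [5.4, 3.3, 8.7]
gripper_width: 0.48
grip_force: 61.5
t: 14.75
position: [492.0, -341.8, 59.5]
tool_rot: [[-0.973, 0.229, 0.004], [0.229, 0.973, -0.0], [-0.004, 0.001, -1.0]]
contact_force: [7.6, 5.5, 5.9]
gripper_width: 0.478
grip_force: 61.3
```

```bash
python3 -m creep '[[0.2,1,-0.7,0,0],[0.2,0,0,0,0],[0.2,0,0,0,0]]'; python3 - <<'E'
from h import *
t=grab("top","top5");s=grab("side","side5")
Z=lambda i,x,y,w,h,k:cv2.resize(i[y:y+h,x:x+w,::-1],None,fx=k,fy=k,interpolation=cv2.INTER_CUBIC)
cv2.imwrite("pics/crop6.png",np.hstack([Z(t,350,175,80,80,5),Z(s,325,205,80,80,5)]))
X=np.array([494.,-342.5,65]);print(proj("top",X),proj("side",X))
E
```

```text
t: 15.12
position: [491.7, -341.9, 59.6]
tool_rot: [[-0.973, 0.229, 0.006], [0.229, 0.974, -0.0], [-0.006, 0.001, -1.0]]
contact_force: [13.1, 6.1, 4.8]
gripper_width: 0.478
grip_force: 61.2
[379.14 238.25] [345.42 246.14]
```

View pics/crop6.png

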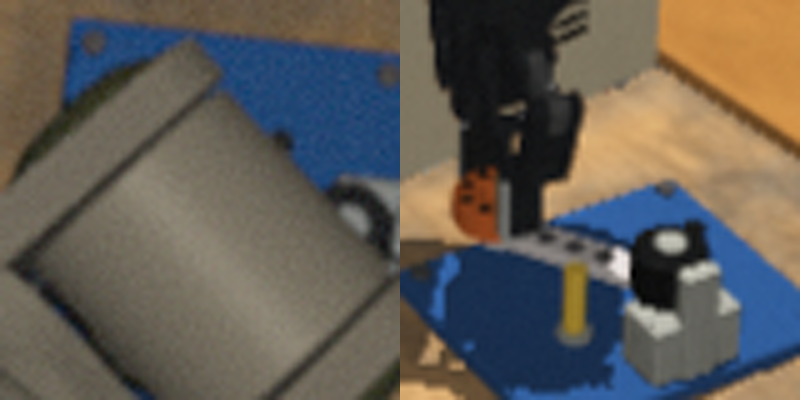

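The side crop shows the cage arm lying against the yellow stop, the pulley flat on its end at about (340,246) with its bottom edge where a seated pulley should project, and the fingers gripping it. The force has climbed to 14 N with no more motion, so the arm is on the hard stop. Handing in.

```bash
python3 -c "
from rig import manip
print(manip.close_job())"
```

```text
the job is handed in; nothing more can be done
None
```

I handed the job in at about 15 s with the pulley seated on the axle pin and the gripper holding the cage arm against the yellow stop with about 14 N; the flux tin was standing when last seen after the lift, nothing suggested a bystander was touched, and no verdict was returned.

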